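# Brace the square bottle in its basket well, unscrew its tight cap and hold it

### The job

The empty square plastic bottle is to be refilled: stand it upright, fully down in the snug square well at the end of the lower basket, whose walls keep it from turning. Then, with the bottle braced there, twist its tight cap anticlockwise until the threads let go, lift it straight off and finish holding the cap level in the gripper, a finger's width or two above the bottle's mouth and touching nothing else. The bottle stays standing in the well, and the other things stay where they are.

Things in the scene. Friction and masses are not known exactly. Their poses are not given: they have to be found in the camera images.
- bottle: The bottle: milky plastic, the only square one, about 90 g empty. Body 56 x 56 mm with flat sides, 120 mm high, then a sloped shoulder and round neck; 153 mm high with the cap on. Starts standing on the worktop among other things, at any yaw. Origin: centre of the underside, z up, x and y square to its sides. Any side may face any way in the well.
- cap: White ribbed twist cap, 46 mm across, 18 mm high, 18 g. Origin: centre of its skirt's lower edge, z up; screwed on, 135 mm above the bottle's underside. Lug thread, stiff all the way (about 0.4 N m: grip firmly); free to lift straight off once turned 57 to 90 degrees (aim for 75) anticlockwise from above relative to the bottle; a stop blocks it at about 98. It need not be raised while turning.
- mouth (a point): Point on the bottle: centre of its round mouth, 149 mm above the underside (neck 32 mm across outside). When screwed on, the cap's skirt reaches 14 mm below this point. If the cap is lifted before its lugs are free, the bottle comes up with it.
- well (a point): Centre of the floor of the square well, where the middle of the bottle's underside belongs; 24 mm above the worktop, axes as the baskets'. 62 x 62 mm inside; walls 62 mm high above its floor, then a flared lead-in to 74 mm. The seated bottle can twist about 7 degrees either way before its corners catch. The other bay at this end, behind it in x, is oblong (62 x 96 mm).
- baskets: Two stacked tiers of white slatted plastic baskets, one fixed unit on a 20 mm marble slab. Origin: centre of the lower tier's underside, z up, y along its length. Lower tier 170 (x) x 340 (y) x 78 mm; well centred at x -50, y +135 mm. Upper tier 170 x 220 mm, 125 to 187 mm up, over the -y part, ends 85 mm short of the well's middle; the cups in it reach 240 mm up.
- marble: White marble offcut under the baskets, fixed, 260 (x) x 380 (y) x 20 mm, same yaw and centre as the baskets. Origin: centre of its underside, on the worktop.
- strainer: Bystander: steel tea strainer, a 64 mm dome lying mouth down with a 70 mm wire handle along its +x, in the upper tier. Origin: centre of the dome's underside.
- cups: Bystander: three nested cream melamine cups moving as one, 76 mm across, 111 mm high, in the upper tier. Origin: centre of the underside.
- pestle: Bystander: wooden pestle 130 mm long, 31 mm thick, lying in the lower tier between the upper tier and the well. Origin: below its middle.
- spoon_rest: Bystander: white ceramic spoon rest on the worktop, a dish 82 mm across, 16 mm high, with a short tail along +x. Origin: on its underside, 14 mm from the dish's centre.
- mortar: Bystander: white ceramic mortar on the worktop, 90 mm across, 62 mm high. Origin: centre of its underside.
- jar: Bystander: round glass jar with a lid on the worktop, 68 mm across, 105 mm high. Origin: centre of its underside.
- mug: Bystander: white mug on the worktop, 80 mm across, 90 mm high, handle at +y. Origin: centre of its underside.
Things that resemble listed ones, but are neither listed nor needed, are in the scene too. Of the things that look like the cap, the smallest one is meant. What is shaped like the bottle but pink is not meant.

How it is judged:
By the outcome, as a careful person would: the job done as asked, in the order asked, and still so for the second after the job is handed in, while the arm keeps its last pose, push and grip.
It also fails if it takes over 45 s, if anything falls off the work surface, if the arm or the gripper's body presses on something with over 40 N, if the wrist force passes 120 N, or if a joint passes its speed limit or range.

### The arm

A 7-joint arm with a two-finger parallel gripper is mounted at the origin on the work surface. World frame = base frame: x ahead of the robot, y to its left, z up, the work surface at z = 0. Lengths are in m, angles in rad, forces in N, time in s.
With the tool pointing down it reaches from about 0.35 to 0.9 m from the base axis. Payload 7.2 kg.
Tool frame: the origin (TCP) lies at the very end of the fingers, on their centre line; the grasp point (between the pads) lies 19 mm behind it; y points along the fingers, x is the direction in which the jaws open and shut, and the axes are right-handed (so a half turn about y gives the same grasp; the last joint's range is limited). The gripper opens to 85 mm and grips with 20 to 120 N. Pads are 22 mm wide; open, the fingers measure 114 mm over their backs; the gripper's body (76 mm by 85 mm) begins 54 mm behind the grasp point. The pads swing forward as they close: fully open they stand 13 mm farther back than shut.
Start: joints at [1.12, 0.411, -0.013, 1.596, 0.006, 1.134, -0.082], TCP at [0.233, -0.58, 0.231] pointing down, gripper open.
Joint ranges: [-2.95, 2.95], [-0.29, 1.99], [-1.47, 1.44], [0.14, 2.54], [-1.03, 4.17], [0.13, 1.85], [-2.86, 2.86]. Speed limits (rad/s): [2.39, 2.39, 3.01, 3.01, 3.14, 3.14, 3.14].

### API

Orientations are given as a unit quaternion [w, x, y, z].
In Python, from station import read_state, cams, env gives the robot as it stands.
- The arm moves only by the shell command python3 -m jog 'ROWS' [OPENING]. ROWS is JSON, a list of rows, each a list of 2 entries, a list of its own where there are three numbers: the shift along the tool's x, y, z in cm, then the turn about the tool's y in rad. A call has exactly 10 rows; each row is the pose to reach, as a shift and turn from the pose commanded when the call began, along the tool's axes at that moment; what a row does not reach only later rows make up. A row lasts 1/12 s, in which the tool goes at most 41.7 mm and 7.16 degrees, less where a joint would pass 70% of its speed; a pose out of reach is approached as far as the arm can. A call with a gripper value outside its range is refused whole. OPENING is the closure, from -1 (fully open) to 1 (shut), set as the call begins (- or left out, the last holds). The fingers move at their own pace and stop on an object; the grip force is fixed at half the most. Time passes only in rows, so rows that repeat a pose let the fingers close, or fill a call up. It gives the time, the measured TCP pose, the force and the opening at its end, in the units of the state.
- read_state(): the state, without advancing time (a new reading comes with each control period).
- cams.read_camera(name): name is "side" or "top"; returns (picture, depth): 480x640x3 uint8, red, green, blue; 480x640 float32, m along the optical axis (not along the pixel's ray), 0 where there is no reading.
- cams.get_calibration(name): a dict with "fx", "fy", "cx", "cy" (pixels), "pose" (4x4, takes a point from camera to world coordinates). Camera axes: x right, y up, looking along -z (the intrinsics and any distortion apply to the point x, -y, -z); pixel columns grow to the right and rows downward; lengths in m; the calibration is good to about 2 mm. A picture is of the moment at which its call begins. get_calibration takes no time and is no camera call.
- env.sign_off(): hands the job in, once; it reports no verdict.
The state is a dict: "t": time; "joint_pos": joint angles; "qd": joint speeds; "joint_torque": joint torques, N m; "eef_pos": TCP position; "ee_rot": TCP orientation; "force": force on the tool from outside, world axes, zero at the start; "wrist_torque": the same for the moment, N m; "gripper_width": finger opening in m.
Only numpy, scipy, OpenCV 4.12 (cv2) and the standard library are available. Lean on these libraries where they do the work, as an engineer would, in place of code of your own. Each camera call takes 0.05 s, during which the arm holds its last target. There are 200 camera calls.

## Working session

There is one attempt and no reset: what is moved stays moved. The work goes in short steps, Python scripts to look and compute and a shell command to move; the robot and the scene stay as the last step left them, time stands still between calls to the robot, and variables do not carry over. Pictures are saved under pics/ and viewed, about 8 in all and at most 12, crops included, and the job is handed in when it is done.

```bash
ls; mkdir -p pics
python3 - <<'E'
from station import read_state,cams
import cv2,numpy as np
np.set_printoptions(precision=4,suppress=True)
for n in ("top","side"):
    p,d=cams.read_camera(n); c=cams.get_calibration(n)
    cv2.imwrite(f"pics/{n}0.png",p[:,:,::-1]); np.savez(f"{n}0.npz",p=p,d=d)
    print(n,{k:np.array(v) for k,v in c.items()})
s=read_state(); print({k:np.round(s[k],3) for k in("t","eef_pos","ee_rot","force","gripper_width")})
E
```

```text
pics
top {'fx': array(486.885), 'fy': array(486.885), 'cx': array(323.0468), 'cy': array(246.3018), 'pose': array([[-0.0036,  0.9989, -0.0468,  0.5122],
       [-1.    , -0.0037, -0.0004,  0.0941],
       [-0.0006,  0.0468,  0.9989,  1.273 ],
       [ 0.    ,  0.    ,  0.    ,  1.    ]])}
side {'fx': array(513.5383), 'fy': array(513.5383), 'cx': array(315.6451), 'cy': array(243.2354), 'pose': array([[-0.6531,  0.523 , -0.5477,  0.0343],
       [-0.7571, -0.4354,  0.487 ,  0.552 ],
       [ 0.0162,  0.7327,  0.6803,  0.745 ],
       [ 0.    ,  0.    ,  0.    ,  1.    ]])}
{'t': np.float64(0.1), 'eef_pos': array([ 0.233, -0.579,  0.231]), 'ee_rot': array([ 0.586, -0.586,  0.396, -0.395]), 'force': array([-0.014, -0.21 , -0.227]), 'gripper_width': np.float64(0.085)}
```

View pics/top0.png

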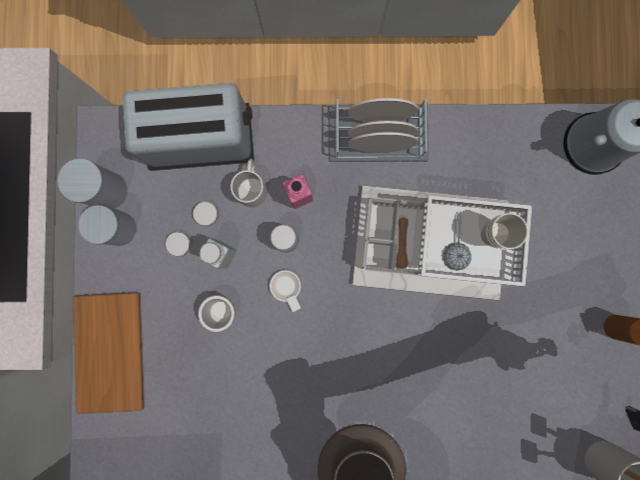

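View pics/side0.png

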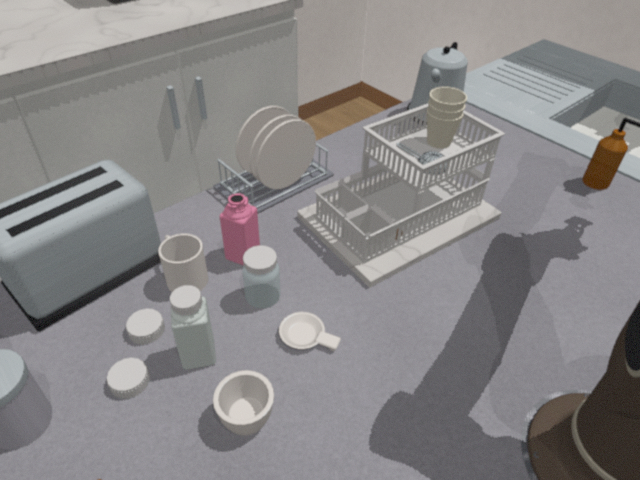

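```bash
cat > h.py <<'E'
from station import read_state,cams
import cv2,numpy as np
from scipy.spatial.transform import Rotation as Ro
np.set_printoptions(precision=4,suppress=True)
def cloud(n,d):
    c=cams.get_calibration(n); v,u=np.mgrid[:480,:640]
    P=np.stack([(u-c["cx"])/c["fx"]*d,-(v-c["cy"])/c["fy"]*d,-d],-1); T=np.array(c["pose"])
    return P@T[:3,:3].T+T[:3,3]
def grab(n,tag):
    p,d=cams.read_camera(n); cv2.imwrite(f"pics/{n}{tag}.png",p[:,:,::-1]); np.savez(f"{n}{tag}.npz",p=p,d=d); return p,d
def onplane(n,u,v,z):
    c=cams.get_calibration(n);T=np.array(c["pose"]); r=T[:3,:3]@[(u-c["cx"])/c["fx"],-(v-c["cy"])/c["fy"],-1]
    return T[:3,3]+r*(z-T[2,3])/r[2]
def state():
    s=read_state(); R=Ro.from_quat(np.roll(s["ee_rot"],-1)).as_matrix()
    return s,np.array(s["eef_pos"]),R
def goto(p,jaw=None):
    """shift cm in tool axes and turn about tool y"""
    s,e,R=state(); out=R.T@(np.array(p)-e)*100; t=None
    if jaw is not None:  # jaw: world angle of tool x
        cur=np.arctan2(R[1,0],R[0,0]); t=(-(jaw-cur)+np.pi/2)%np.pi-np.pi/2
    return out,t
E
python3 - <<'E'
from h import *
t=np.load("top0.npz"); s=np.load("side0.npz")
a=cv2.resize(t["p"][190:345,150:320],None,fx=3.5,fy=3.5,interpolation=cv2.INTER_CUBIC)
b=cv2.resize(t["p"][170:310,340:545],None,fx=3.5,fy=3.5,interpolation=cv2.INTER_CUBIC)
cv2.imwrite("pics/crop1.png",a[:,:,::-1]);cv2.imwrite("pics/crop2.png",b[:,:,::-1])
for n,z in(("top",t),("side",s)):
    P=cloud(n,z["d"])
    # cap tops: horizontal patches
    ls={"top":[("bot",213,253),("lidA",205,213),("lidB",177,243),("jar",283,237)],"side":[("bot",187,295),("lidA",145,321),("lidB",128,370),("jar",261,257)]}[n]
    for nm,u,v in ls:
        z0=np.median(P[v-2:v+3,u-2:u+3,2]); m=(abs(P[...,2]-z0)<.005)&(np.hypot(*(P[...,:2]-P[v,u,:2]).transpose(2,0,1))<.06)
        (c,sz,an)=cv2.minAreaRect(P[m][:,:2].astype(np.float32)); print(n,nm,z0,m.sum(),c,sz)
_,e,R=state();print(R)
E
```

```text
top bot 0.15284636329295798 318 (0.5514162182807922, 0.35520559549331665) (0.046434491872787476, 0.043977223336696625)
top lidA 0.024039587055845857 440 (0.6566295623779297, 0.3974091112613678) (0.059561800211668015, 0.059823669493198395)
top lidB 0.024081430725539033 444 (0.5782727599143982, 0.4690244495868683) (0.059535544365644455, 0.06154465675354004)
top jar 0.1052747542675514 470 (0.589493989944458, 0.1905575841665268) (0.05780011788010597, 0.05816316977143288)
side bot 0.15165796077013194 611 (0.5487947463989258, 0.3576827049255371) (0.045050524175167084, 0.04548616707324982)
side lidA 0.022874206902780747 809 (0.654949963092804, 0.40123450756073) (0.06157921254634857, 0.061141617596149445)
side lidB 0.023104939577532346 1055 (0.5769308805465698, 0.4718690514564514) (0.061726395040750504, 0.06176158785820007)
side jar 0.10371198450986496 662 (0.5875496864318848, 0.1931469440460205) (0.058758728206157684, 0.060150500386953354)
[[ 0.3736 -0.0006  0.9276]
 [-0.9276  0.0014  0.3736]
 [-0.0015 -1.     -0.0001]]
```

View pics/crop1.png

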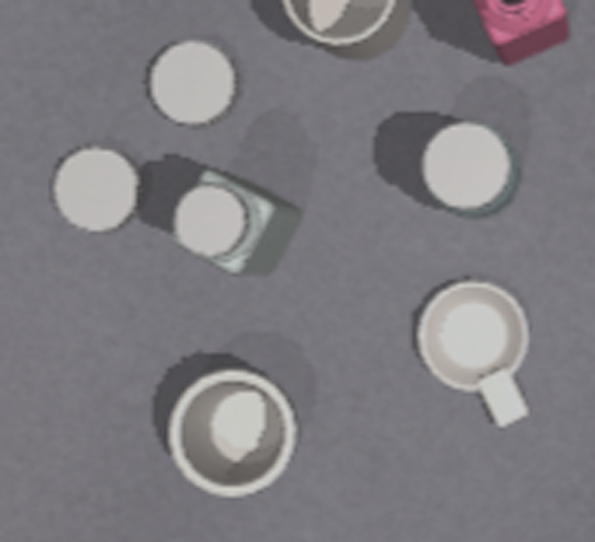

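View pics/crop2.png

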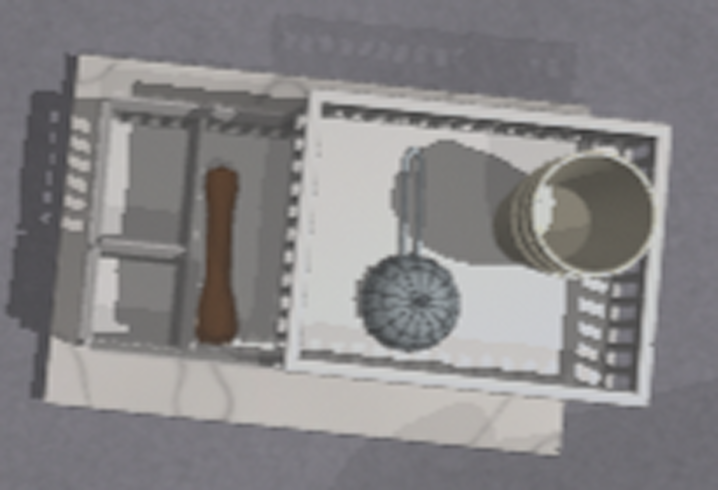

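Run:
```python
from h import *
t=np.load("top0.npz"); s=np.load("side0.npz")
Ps={"top":cloud("top",t["d"]),"side":cloud("side",s["d"])}
for n,P in Ps.items():
    X=P.reshape(-1,3)
    def rect(lo,hi,box,nm):
        m=(X[:,2]>lo)&(X[:,2]<hi)&(X[:,0]>box[0])&(X[:,0]<box[1])&(X[:,1]>box[2])&(X[:,1]<box[3])
        r=cv2.minAreaRect(X[m][:,:2].astype(np.float32)); print(n,nm,m.sum(),np.array(r[0]),np.array(r[1]),r[2])
    rect(.202,.212,(.3,.75,-.45,.15),"upper rim")
    rect(.088,.103,(.3,.75,-.05,.15),"lower rim +y")
    rect(.014,.026,(.35,.75,-.45,.15),"marble")
    rect(.02,.117,(.50,.61,.30,.41),"bottle body")
    rect(.112,.125,(.50,.61,.30,.41),"bottle shoulder")
```

```text
top upper rim 1555 [ 0.5744 -0.2425] [0.2298 0.1794] 83.95906066894531
top lower rim +y 345 [0.5985 0.0489] [0.201  0.1798] 88.9770736694336
top marble 5508 [ 0.5886 -0.1083] [0.5299 0.2604] 83.96913146972656
top bottle body 241 [0.5509 0.3545] [0.0563 0.0563] 62.411468505859375
top bottle shoulder 178 [0.5509 0.3546] [0.0559 0.0563] 62.726829528808594
side upper rim 1159 [ 0.5725 -0.2386] [0.2323 0.1812] 84.124755859375
side lower rim +y 343 [0.5997 0.0492] [0.2083 0.1822] 86.70232391357422
side marble 6498 [ 0.5853 -0.1154] [0.5139 0.2632] 83.9610595703125
side bottle body 1510 [0.5472 0.359 ] [0.0566 0.0563] 62.19253921508789
side bottle shoulder 442 [0.5467 0.3592] [0.0579 0.0538] 66.43657684326172
```

Run:
```python
from h import *
a=np.radians(-6.0); o=np.array([.5798,-.181]); A=np.array([[np.cos(a),-np.sin(a)],[np.sin(a),np.cos(a)]])
for n in("top","side"):
    P=cloud(n,np.load(n+"0.npz")["d"]).reshape(-1,3); L=(P[:,:2]-o)@A*1000
    m=(abs(P[:,2]-.097)<.006)&(abs(L[:,0])<110)&(abs(L[:,1]-130)<70); L=L[m]
    print(n,m.sum())
    yb=(L[:,0]<-25)&(L[:,0]>-75); print("y prof",np.histogram(L[yb,1],np.arange(60,200,4)))
    xb=(L[:,1]>110)&(L[:,1]<160); print("x prof",np.histogram(L[xb,0],np.arange(-112,112,4)))
    # upper rim
    L=(P[:,:2]-o)@A*1000;m=(abs(P[:,2]-.205)<.005)&(abs(L[:,0])<120)&(L[:,1]<80)&(L[:,1]>-200);L=L[m]
    print("upper pct",np.percentile(L,[.5,2,5,95,98,99.5],axis=0).T)
    L=(P[:,:2]-o)@A*1000;m=(abs(P[:,2]-.02)<.005)&(abs(L[:,0])<150)&(L[:,1]<210)&(L[:,1]>-250);L=L[m]
    print("marble pct",np.percentile(L,[.2,.5,1,99,99.5,99.8],axis=0).T)
```

```text
top 531
y prof (array([ 0,  0,  0,  0,  0,  0,  0,  0, 20, 27,  8,  0,  0,  0,  0,  0,  0,
        0,  0,  0,  0,  0,  0,  0,  0,  0,  9, 31,  8,  0,  0,  0,  0,  0]), array([ 60,  64,  68,  72,  76,  80,  84,  88,  92,  96, 100, 104, 108,
       112, 116, 120, 124, 128, 132, 136, 140, 144, 148, 152, 156, 160,
       164, 168, 172, 176, 180, 184, 188, 192, 196]))
x prof (array([ 0,  0,  0,  0,  0,  4, 36, 14,  0,  0,  0,  0,  0,  0,  0,  0,  0,
        0,  0,  0,  0,  0,  0,  2, 29, 23,  0,  0,  0,  0,  0,  0,  0,  0,
        0,  0,  0,  0,  0,  0,  0,  0,  0,  0,  0,  0,  0,  0,  4, 33, 21,
        0,  0,  0,  0]), array([-112, -108, -104, -100,  -96,  -92,  -88,  -84,  -80,  -76,  -72,
        -68,  -64,  -60,  -56,  -52,  -48,  -44,  -40,  -36,  -32,  -28,
        -24,  -20,  -16,  -12,   -8,   -4,    0,    4,    8,   12,   16,
         20,   24,   28,   32,   36,   40,   44,   48,   52,   56,   60,
         64,   68,   72,   76,   80,   84,   88,   92,   96,  100,  104,
        108]))
upper pct [[ -88.465   -87.9171  -86.9052   88.3128   89.6095   90.2722]
 [-175.8512 -174.9778 -
[... 758 characters left out ...]
  0,  1, 14, 33,  4,
        0,  0,  0,  0]), array([-112, -108, -104, -100,  -96,  -92,  -88,  -84,  -80,  -76,  -72,
        -68,  -64,  -60,  -56,  -52,  -48,  -44,  -40,  -36,  -32,  -28,
        -24,  -20,  -16,  -12,   -8,   -4,    0,    4,    8,   12,   16,
         20,   24,   28,   32,   36,   40,   44,   48,   52,   56,   60,
         64,   68,   72,   76,   80,   84,   88,   92,   96,  100,  104,
        108]))
upper pct [[ -91.1228  -90.673   -89.938    84.658    86.566    87.9358]
 [-173.5063 -171.1892 -168.2232   54.4157   55.4901   56.6719]]
marble pct [[-132.2698 -131.6125 -131.1759  123.1873  125.6123  127.233 ]
 [-186.4237 -184.59   -180.7521  190.2375  190.937   191.4597]]
```

The milky square bottle is at top px (213,253). Its 46 mm cap is the smallest. The look-alikes are lids at (205,213) and (177,243), both 60 mm, and the jar lid at (283,237), 58 mm. The pink bottle is at (297,190). The well is the near-left bay at about (379,254).

Run:
```python
from h import *
print(goto([.549,.357,.30],np.radians(-27.5)))
```

```text
(array([-75.0706,  -6.8392,  64.2658]), np.float64(-0.7079879213060157))
```

```bash
python3 -m jog '[[[-1,-3.5,0.8],-0.03],[[-3,-7,2.5],-0.06],[[-6,-7,5],-0.09],[[-9,-7,7.7],-0.12],[[-12,-7,10.2],-0.15],[[-15,-7,12.8],-0.18],[[-18,-7,15.4],-0.21],[[-21,-7,18],-0.24],[[-24,-7,20.5],-0.27],[[-27,-7,23],-0.3]]' -1
python3 - <<'E'
from h import *
s,_,_=state();print(goto([.549,.357,.30],np.radians(-27.5)),s["t"],s["joint_pos"])
E
```

```text
t: 0.93
eef_pos: [0.3459, -0.2414, 0.3012]
ee_rot: [-0.639, 0.639, -0.303, 0.303]
force: [0.9, -0.6, -0.7]
gripper_width: 0.0855
(array([-33.5318,   0.0967,  53.5642]), np.float64(-0.4065405312928001)) 0.9333 [ 0.7845  0.0125 -0.2906  1.9341  0.0042  1.1956 -0.3941]
```

```bash
python3 -m jog '[[[-2,0,3.2],-0.03],[[-4,0,6.4],-0.06],[[-6,0,9.6],-0.1],[[-8,0,12.8],-0.14],[[-10,0,16],-0.18],[[-12,0,19.2],-0.22],[[-14,0,22.4],-0.26],[[-16,0,25.6],-0.3],[[-18,0,28.8],-0.34],[[-20,0,32],-0.4]]' -
python3 - <<'E'
from h import *
s,_,_=state();print(goto([.549,.357,.30],np.radians(-27.5)),s["t"],s["joint_pos"])
E
```

```text
t: 1.77
eef_pos: [0.4681, 0.1153, 0.3012]
ee_rot: [-0.686, 0.686, -0.17, 0.17]
force: [-0.4, -0.3, -1.3]
gripper_width: 0.0853
(array([-4.1507,  0.12  , 25.1461]), np.float64(-0.006766572109144775)) 1.7667 [ 0.2922  0.1718 -0.7142  1.7946  0.1199  1.219  -0.9429]
```

```bash
python3 -m jog '[[[-0.6,0,3.5],0],[[-1.2,0,7],0],[[-1.8,0,10.5],0],[[-2.4,0,14],0],[[-3,0,17.5],0],[[-3.5,0,21],0],[[-4,0,24],0],[[-4.2,0,25.1],0],[[-4.2,4,25.1],0],[[-4.2,8,25.1],0]]' -
python3 - <<'E'
from h import *
grab("top","1");grab("side","1")
s,e,R=state();print(goto([.549,.357,.091],np.radians(-27.5)),s["t"],s["joint_pos"],e)
p=np.load("top1.npz")["p"];q=np.load("side1.npz")["p"]
cv2.imwrite("pics/c3.png",np.hstack([cv2.resize(x,None,fx=3,fy=3,interpolation=2) for x in(p[180:310,150:280],q[190:320,120:250])])[:,:,::-1])
E
```

```text
t: 2.6
eef_pos: [0.549, 0.3573, 0.2219]
ee_rot: [0.688, -0.685, 0.169, -0.171]
force: [0.7, -0.2, -0.6]
gripper_width: 0.0855
(array([ 0.076 , 12.3372,  0.7254]), np.float64(-0.007659071320884836)) 2.7 [-0.1847  0.5707 -0.7012  1.5056  0.3789  1.2168 -1.4314] [0.5461 0.3518 0.2144]
```

View pics/c3.png

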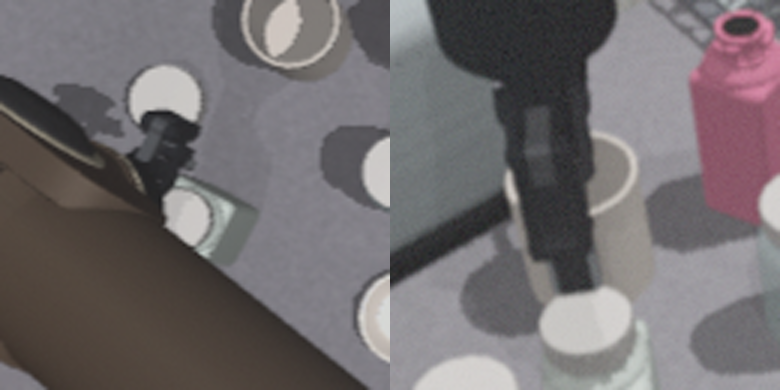

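The crops show the open gripper hovering over the cap, with the fingers on either side of the bottle's square body. The arm was still settling, so I'll hold briefly and read again.

```bash
python3 -m jog '[[[0,2,0],0],[[0,2,0],0],[[0,2,0],0],[[0,2,0],0],[[0,2,0],0],[[0,2,0],0],[[0,2,0],0],[[0,2,0],0],[[0,2,0],0],[[0,2,0],0]]' -
python3 - <<'E'
from h import *
s,e,R=state();print(goto([.549,.357,.091],np.radians(-27.5)),s["t"],s["joint_pos"],e,R[:,1],s["qd"],s["force"])
E
```

```text
t: 3.53
eef_pos: [0.5486, 0.3551, 0.2014]
ee_rot: [0.686, -0.686, 0.171, -0.171]
force: [-0.1, 0.4, 0.0]
gripper_width: 0.0856
(array([-0.0578, 11.0384,  0.1901]), np.float64(-0.008108612863362952)) 3.5333 [-0.1877  0.5814 -0.6976  1.5212  0.3912  1.1821 -1.4418] [0.5486 0.3551 0.2014] [ 0.0001 -0.     -1.    ] [ 0.0011  0.0004  0.001   0.0004 -0.     -0.0021 -0.001 ] [-0.092   0.4415  0.0154]
```

```bash
python3 -m jog '[[[0,2,0.2],-0.008],[[0,4,0.2],-0.008],[[0,6,0.2],-0.008],[[0,8,0.2],-0.008],[[0,9.5,0.2],-0.008],[[0,10.5,0.2],-0.008],[[0,11.2,0.2],-0.008],[[0,11.5,0.2],-0.008],[[0,11.5,0.2],-0.008],[[0,11.5,0.2],-0.008]]' - &&
python3 -m jog '[[[0,0,0],0],[[0,0,0],0],[[0,0,0],0],[[0,0,0],0],[[0,0,0],0],[[0,0,0],0],[[0,0,0],0],[[0,0,0],0],[[0,0,0],0],[[0,0,0],0]]' 1
```

```text
t: 4.37
eef_pos: [0.5499, 0.3573, 0.087]
ee_rot: [0.687, -0.687, 0.168, -0.168]
force: [0.8, 0.1, 0.1]
gripper_width: 0.0854
t: 5.2
eef_pos: [0.5504, 0.3572, 0.0874]
ee_rot: [0.687, -0.686, 0.168, -0.169]
force: [1.8, -1.4, 5.8]
gripper_width: 0.0552
```

```bash
python3 -m jog '[[[0,-0.5,0],0],[[0,-1.5,0],0],[[0,-3,0],0],[[0,-5,0],0],[[0,-7.5,0],0],[[0,-10,0],0],[[0,-12.5,0],0],[[0,-15,0],0],[[0,-17,0],0],[[0,-18,0],0]]' -
python3 - <<'E'
from h import *
s,e,R=state();print(goto([.544,-.0415,.265],np.radians(-6)),s["t"],s["joint_pos"],e)
E
```

```text
t: 6.03
eef_pos: [0.5498, 0.3578, 0.2708]
ee_rot: [0.688, -0.686, 0.167, -0.169]
force: [-0.2, 0.9, -0.7]
gripper_width: 0.0549
(array([ 17.9107,   0.4654, -35.6946]), np.float64(-0.3748952540555348)) 6.0333 [-0.182   0.5318 -0.7194  1.4307  0.3543  1.3063 -1.4032] [0.5498 0.3578 0.2708]
```

```bash
python3 -m jog '[[[0.8,0,-1.6],-0.02],[[2,0,-4],-0.05],[[3.5,0,-7],-0.08],[[5,0,-10],-0.11],[[6.5,0,-13],-0.15],[[8,0,-16],-0.19],[[9.5,0,-19],-0.23],[[11,0,-22],-0.27],[[12.5,0,-25],-0.31],[[14,0,-28],-0.35]]' - && python3 -m jog '[[[0,0,0],0],[[0,0,0],0],[[0,0,0],0],[[0,0,0],0],[[0,0,0],0],[[0,0,0],0],[[0,0,0],0],[[0,0,0],0],[[0,0,0],0],[[0,0,0],0]]' -
python3 - <<'E'
from h import *
s,e,R=state();print(goto([.544,-.0415,.265],np.radians(-6)),s["t"],s["joint_pos"],e)
E
```

```text
t: 6.87
eef_pos: [0.5437, 0.0423, 0.2665]
ee_rot: [-0.706, 0.706, -0.045, 0.045]
force: [0.6, -0.2, -2.0]
gripper_width: 0.0552
t: 7.7
eef_pos: [0.5444, 0.044, 0.2663]
ee_rot: [-0.706, 0.706, -0.046, 0.046]
force: [-0.2, 0.1, -1.0]
gripper_width: 0.0552
(array([ 1.0675,  0.1262, -8.485 ]), np.float64(-0.02496763629370391)) 7.7 [ 0.4495  0.3488 -0.7907  1.7037  0.2638  1.1996 -0.5375] [0.5444 0.044  0.2663]
```

```bash
python3 -m jog '[[[0.3,0,-2],-0.01],[[0.5,0.3,-4],-0.02],[[0.8,1,-6],-0.025],[[1,1.8,-7.5],-0.025],[[1.1,2.5,-8.5],-0.025],[[1.1,3,-8.5],-0.025],[[1.1,3.5,-8.5],-0.025],[[1.1,3.5,-8.5],-0.025],[[1.1,3.5,-8.5],-0.025],[[1.1,3.5,-8.5],-0.025]]' -
python3 - <<'E'
from h import *
a=np.radians(-6.0); o=np.array([.5798,-.181]); A=np.array([[np.cos(a),-np.sin(a)],[np.sin(a),np.cos(a)]])
ims=[]
for n in("top","side"):
    p,d=grab(n,"2"); P=cloud(n,d); Q=P.reshape(-1,3)
    m=(Q[:,2]>.15)&(Q[:,2]<.225)&(np.hypot(Q[:,0]-.544,Q[:,1]+.0415)<.046)
    r=cv2.minAreaRect(Q[m][:,:2].astype(np.float32)); print(n,m.sum(),r,"local",(np.array(r[0])-o)@A)
    ims.append(p)
s,e,R=state();print(goto([.544,-.0415,.113],np.radians(-6)),s["t"],e,R[:,1])
cv2.imwrite("pics/c4.png",np.hstack([cv2.resize(x,(400,400),interpolation=2) for x in(ims[0][190:290,340:440],ims[1][110:270,270:430])])[:,:,::-1])
E
```

```text
t: 8.53
eef_pos: [0.5445, -0.0406, 0.2316]
ee_rot: [0.706, -0.706, 0.036, -0.037]
force: [0.8, 0.2, -1.9]
gripper_width: 0.0554
top 81 ((0.5449380874633789, -0.01599220559000969), (0.05656398460268974, 0.01552581787109375), 10.132646560668945) local [-0.0519  0.1605]
side 1343 ((0.531582772731781, -0.02497870847582817), (0.07419086992740631, 0.04137297719717026), 39.76853942871094) local [-0.0643  0.1501]
(array([-0.0601, 11.8724, -0.0528]), np.float64(0.0009326638691780076)) 8.6333 [ 0.5446 -0.041   0.2317] [ 0.0008  0.0001 -1.    ]
```

View pics/c4.png

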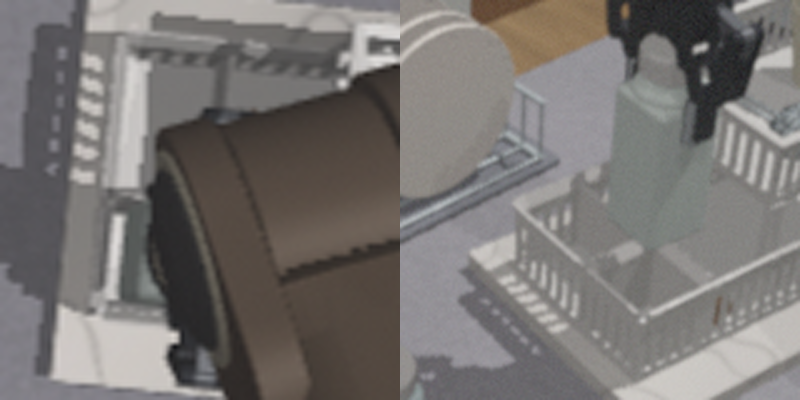

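Left crop: the wrist hides most of the bottle from the top camera. Right crop: the bottle hangs upright over the near bay. Next I'll compare its two visible faces with the well rim, both in the side view.

Run:
```python
from h import *
a=np.radians(-6.0); o=np.array([.5798,-.181]); A=np.array([[np.cos(a),-np.sin(a)],[np.sin(a),np.cos(a)]])
P=cloud("side",np.load("side2.npz")["d"]).reshape(-1,3); L=(P[:,:2]-o)@A*1000;z=P[:,2]
for lo,hi in((.15,.165),(.165,.18),(.18,.195),(.195,.21)):
    m=(z>lo)&(z<hi)&(abs(L[:,0]+50)<45)&(abs(L[:,1]-135)<45); B=L[m]
    f=B[(abs(B[:,0]+50)<20)&(B[:,1]>150)]; g=B[(abs(B[:,1]-135)<20)&(B[:,0]<-65)]
    pf=np.polyfit(f[:,0]+50,f[:,1],1); pg=np.polyfit(g[:,1]-135,g[:,0],1)
    print(lo,len(f),len(g),"y face",pf[1],np.degrees(np.arctan(pf[0])),"x face",pg[1],np.degrees(np.arctan(pg[0])))
```

```text
0.15 90 95 y face 164.75145548591624 -0.6006482325327115 x face -78.34439487989434 0.20339263421160647
0.165 101 108 y face 164.54154410738946 -0.3737338804764653 x face -78.47124506278355 -0.22011622824522228
0.18 92 106 y face 164.73004046368644 -0.08049149910529069 x face -78.42556270946348 0.18929745734133735
0.195 99 109 y face 164.71001368271928 -0.5842214577158554 x face -78.49415580462309 0.5673629207967135
```

```bash
python3 -m jog '[[[-0.1,1,0],0],[[-0.1,2.2,0],0],[[-0.1,3.4,0],0],[[-0.1,4.4,0],0],[[-0.1,5.2,0],0],[[-0.1,6,0],0],[[-0.1,6.8,0],0],[[-0.1,7.5,0],0],[[-0.1,8,0],0],[[-0.1,8,0],0]]' -
python3 - <<'E'
from h import *
s,e,R=state();print(e,s["force"],s["wrist_torque"],R[:,1],goto([.544,-.0415,.111],np.radians(-6)))
E
```

```text
t: 9.47
eef_pos: [0.5428, -0.0418, 0.1502]
ee_rot: [0.706, -0.706, 0.038, -0.037]
force: [0.2, 0.2, -1.2]
gripper_width: 0.0549
[ 0.5428 -0.0418  0.1502] [ 0.1921  0.1721 -1.1753] [ 0.0237  0.0354 -0.0518] [-0.0015  0.0002 -1.    ] (array([0.1244, 3.915 , 0.0428]), np.float64(-0.00020030168817242178))
```

No contact force so far, and the bottle is inside the well. Going on to the floor.

```bash
python3 -m jog '[[[0,0.6,0],0],[[0,1.2,0],0],[[0,1.8,0],0],[[0,2.4,0],0],[[0,2.9,0],0],[[0,3.3,0],0],[[0,3.7,0],0],[[0,3.9,0],0],[[0,4,0],0],[[0,4,0],0]]' -
python3 - <<'E'
from h import *
s,e,R=state();print(e,s["force"],s["wrist_torque"],R[:,1],goto([.544,-.0415,.111],np.radians(-6)))
E
```

```text
t: 10.3
eef_pos: [0.5434, -0.0417, 0.1114]
ee_rot: [-0.706, 0.706, -0.037, 0.037]
force: [0.2, -0.2, -1.2]
gripper_width: 0.0553
[ 0.5434 -0.0417  0.1114] [ 0.1908 -0.2391 -1.2428] [ 0.0623 -0.0199  0.0363] [ 0.     -0.0001 -1.    ] (array([0.0624, 0.0397, 0.0254]), np.float64(-0.00014579509301504423))
```

```bash
python3 -m jog '[[[0,0.05,0],0],[[0,0.1,0],0],[[0,0.15,0],0],[[0,0.2,0],0],[[0,0.2,0],0],[[0,0.2,0],0],[[0,0.2,0],0],[[0,0.2,0],0],[[0,0.2,0],0],[[0,0.2,0],0]]' -
python3 - <<'E'
from h import *
s,e,R=state();print(e,s["force"],s["wrist_torque"])
E
```

```text
t: 11.13
eef_pos: [0.5436, -0.0417, 0.1112]
ee_rot: [-0.706, 0.707, -0.037, 0.037]
force: [-5.2, -1.0, 17.5]
gripper_width: 0.0548
[ 0.5436 -0.0417  0.1112] [-5.1832 -0.9798 17.5166] [0.1179 2.066  0.0751]
```

```bash
python3 -m jog '[[[0,0,0],0],[[0,0,0],0],[[0,0,0],0],[[0,-0.2,0],0],[[0,-0.2,0],0],[[0,-1,0],0],[[0,-2,0],0],[[0,-3,0],0],[[0,-4,0],0],[[0,-4.2,0],0]]' -1
python3 - <<'E'
from h import *
z=np.load("side2.npz"); P=cloud("side",z["d"]); b=z["p"].max(2)<60
m=b&(np.hypot(P[...,0]-.5446,P[...,1]+.041)<.08)&(P[...,2]>.17)&(P[...,2]<.35)
print("finger tip z (TCP .2317):",np.percentile(P[m][:,2],[0,1,3,10]))
s,e,R=state();print(e,s["force"])
a=np.radians(-6.0); o=np.array([.5798,-.181]); A=np.array([[np.cos(a),-np.sin(a)],[np.sin(a),np.cos(a)]])
ims=[]
for n in("top","side"):
    p,d=grab(n,"3"); Q=cloud(n,d).reshape(-1,3);L=(Q[:,:2]-o)@A*1000
    m=(Q[:,2]>.172)&(Q[:,2]<.182)&(abs(L[:,0]+50)<35)&(abs(L[:,1]-135)<35)&(p.reshape(-1,3).min(1)>110)
    print(n,m.sum(),cv2.minAreaRect(L[m].astype(np.float32)) if m.sum()>5 else 0,np.median(Q[m][:,2]))
    ims.append(p)
cv2.imwrite("pics/c5.png",cv2.resize(ims[1][110:270,270:430],(560,560),interpolation=2)[:,:,::-1])
E
```

```text
t: 11.97
eef_pos: [0.5445, -0.0416, 0.1538]
ee_rot: [-0.706, 0.706, -0.036, 0.038]
force: [1.4, 0.0, -0.6]
gripper_width: 0.0855
finger tip z (TCP .2317): [0.2451 0.2499 0.2606 0.2857]
[ 0.5445 -0.0416  0.1538] [ 1.3556  0.0186 -0.6273]
top 0 0 nan
side 320 ((-52.290428161621094, 137.30911254882812), (44.39794158935547, 44.67561340332031), 51.84598159790039) 0.17556170502361118
  return _methods._mean(a, axis=axis, dtype=dtype,
  ret = ret.dtype.type(ret / rcount)
```

View pics/c5.png

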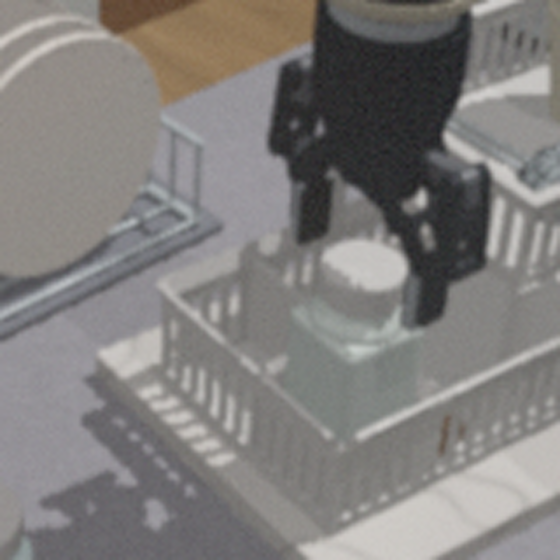

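The bottle stands seated, with the cap top at z ≈ 0.176 (expected 0.177), and the open fingers are either side of the cap. I'll check the fingertip height against the cap.

Run:
```python
from h import *
z=np.load("side3.npz"); P=cloud("side",z["d"])
for v in range(190,206,2): print(v,[(int(z["p"][v,u].mean()),*np.round(P[v,u]*1000).astype(int)) for u in(388,391,394)])
print(goto([.5435,-.0406,.148]))
```

```text
190 [(100, np.int64(496), np.int64(-26), np.int64(200)), (51, np.int64(493), np.int64(-31), np.int64(200)), (49, np.int64(488), np.int64(-33), np.int64(202))]
192 [(101, np.int64(495), np.int64(-25), np.int64(197)), (49, np.int64(491), np.int64(-29), np.int64(198)), (53, np.int64(489), np.int64(-35), np.int64(196))]
194 [(97, np.int64(496), np.int64(-28), np.int64(191)), (49, np.int64(490), np.int64(-29), np.int64(193)), (51, np.int64(487), np.int64(-34), np.int64(193))]
196 [(96, np.int64(495), np.int64(-27), np.int64(187)), (49, np.int64(489), np.int64(-28), np.int64(190)), (47, np.int64(489), np.int64(-37), np.int64(185))]
198 [(87, np.int64(497), np.int64(-31), np.int64(180)), (52, np.int64(490), np.int64(-31), np.int64(184)), (48, np.int64(489), np.int64(-38), np.int64(181))]
200 [(83, np.int64(496), np.int64(-30), np.int64(176)), (50, np.int64(488), np.int64(-29), np.int64(181)), (60, np.int64(487), np.int64(-37), np.int64(178))]
202 [(87, np.int64(496), np.int64(-31), np.int64(171)), (61, np.int64(487), np.int64(-29), np.int64(177)), (120, np.int64(607), np.int64(-193), np.int64(22))]
204 [(136, np.int64(496), np.int64(-32), np.int64(165)), (133, np.int64(605), np.int64(-180), np.int64(24)), (129, np.int64(603), np.int64(-188), np.int64(21))]
(array([-0.052 ,  0.4396,  0.1256]), None)
```

```bash
python3 -m jog '[[[-0.05,0.2,0.1],0],[[-0.05,0.45,0.1],0],[[-0.05,0.45,0.1],0],[[-0.05,0.45,0.1],0],[[-0.05,0.45,0.1],0],[[-0.05,0.45,0.1],0],[[-0.05,0.45,0.1],0],[[-0.05,0.45,0.1],0],[[-0.05,0.45,0.1],0],[[-0.05,0.45,0.1],0]]' - && python3 -m jog '[[[0,0,0],0],[[0,0,0],0],[[0,0,0],0],[[0,0,0],0],[[0,0,0],0],[[0,0,0],0],[[0,0,0],0],[[0,0,0],0],[[0,0,0],0],[[0,0,0],0]]' 1
python3 - <<'E'
from h import *
s,e,R=state();print(e,s["force"],s["wrist_torque"],R[:,1],s["joint_pos"])
E
```

```text
t: 12.9
eef_pos: [0.5429, -0.0407, 0.1468]
ee_rot: [-0.706, 0.706, -0.037, 0.037]
force: [-1.0, -0.4, 0.1]
gripper_width: 0.0855
t: 13.73
eef_pos: [0.5431, -0.0408, 0.147]
ee_rot: [-0.706, 0.706, -0.037, 0.037]
force: [0.7, 0.5, 2.9]
gripper_width: 0.0443
[ 0.5431 -0.0408  0.147 ] [0.7123 0.4999 2.8734] [-0.0274 -0.2166  0.0058] [ 0.0005 -0.0001 -1.    ] [ 0.5368  0.4644 -0.7181  1.8498  0.3673  0.9633 -0.4475]
```

```bash
python3 -m jog '[[[0,0,0],-0.08],[[0,0,0],-0.16],[[0,0,0],-0.24],[[0,0,0],-0.32],[[0,0,0],-0.4],[[0,0,0],-0.48],[[0,0,0],-0.56],[[0,0,0],-0.64],[[0,0,0],-0.7],[[0,0,0],-0.75]]' -
python3 - <<'E'
from h import *
s,e,R=state();print(e,s["force"],s["wrist_torque"],R[:,1],s["joint_pos"],"jaw",np.degrees(np.arctan2(R[1,0],R[0,0])),s["gripper_width"])
E
```

```text
t: 14.57
eef_pos: [0.5479, -0.0479, 0.149]
ee_rot: [-0.669, 0.675, 0.222, -0.217]
force: [13.7, -15.2, 6.2]
gripper_width: 0.0447
[ 0.5479 -0.0479  0.149 ] [ 13.685  -15.2191   6.2055] [-3.467  -2.9106 -5.4332] [ 0.009  -0.0055 -0.9999] [ 0.659   0.5208 -0.8867  1.8358  0.4826  1.0055  0.2049] jaw 36.23666224975625 0.04469116184635286
```

```bash
python3 -m jog '[[[0,0,0],0],[[0,0,0],0],[[0,0,0],0],[[0,0,0],0],[[0,0,0],0],[[0,0,0],0],[[0,0,0],0],[[0,0,0],0],[[0,0,0],0],[[0,0,0],0]]' -
python3 - <<'E'
from h import *
s,e,R=state();print(e,s["force"],s["wrist_torque"],R[:,1],s["joint_pos"],"jaw",np.degrees(np.arctan2(R[1,0],R[0,0])),s["gripper_width"])
p,d=grab("side","4")
cv2.imwrite("pics/c6.png",cv2.resize(p[110:270,270:430],(560,560),interpolation=2)[:,:,::-1])
E
```

```text
t: 15.4
eef_pos: [0.5465, -0.0459, 0.1489]
ee_rot: [-0.668, 0.674, 0.224, -0.221]
force: [7.1, -13.7, 13.1]
gripper_width: 0.0404
[ 0.5465 -0.0459  0.1489] [  7.088  -13.6754  13.0927] [-2.9833 -1.3201  0.2451] [ 0.007  -0.0065 -1.    ] [ 0.6569  0.5202 -0.8892  1.8382  0.4836  1.007   0.2081] jaw 36.74083408823753 0.040369016786897326
```

View pics/c6.png

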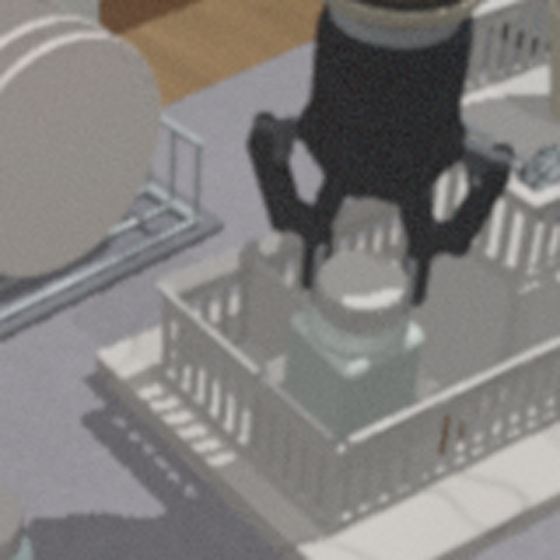

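The grip has shifted: width fell from 44.7 to 40.4 mm and the TCP moved about 6 mm. The bottle still stands in the well with the fingers around the back half of the cap. I'll measure cap against TCP.

Run:
```python
from h import *
a=np.radians(-6.0); o=np.array([.5798,-.181]); A=np.array([[np.cos(a),-np.sin(a)],[np.sin(a),np.cos(a)]])
s,e,R=state(); print("tcp local",(e[:2]-o)@A*1000)
for k in"34":
    z=np.load(f"side{k}.npz");Q=cloud("side",z["d"]).reshape(-1,3);p=z["p"].reshape(-1,3);L=(Q[:,:2]-o)@A*1000
    n=(abs(L[:,0]+50)<40)&(abs(L[:,1]-137)<40)&(p.min(1)>95)
    for lo,hi in((.158,.163),(.163,.168),(.168,.173),(.173,.179),(.179,.185)):
        m=n&(Q[:,2]>lo)&(Q[:,2]<hi); print(k,lo,m.sum(),np.percentile(L[m],[1,99],axis=0).round(1).tolist() if m.sum() else "")
    # bottle faces below skirt
    m=(Q[:,2]>.11)&(Q[:,2]<.138)&(abs(L[:,0]+50)<32)&(abs(L[:,1]-137)<34);B=L[m]
    f=B[(abs(B[:,0]+52)<20)&(B[:,1]>152)];g=B[(abs(B[:,1]-137)<20)&(B[:,0]<-67)]
    for w,u,v,c in(("yface",f[:,0]+52,f[:,1],1),("xface",g[:,1]-137,g[:,0],1)):
        if len(u)>10: q=np.polyfit(u,v,1);print(k,w,len(u),q[1],np.degrees(np.arctan(q[0])))
```

```text
tcp local [-47.2789 130.9432]
3 0.158 48 [[-74.8, 125.7], [-41.5, 159.5]]
3 0.163 53 [[-75.1, 127.1], [-41.8, 160.3]]
3 0.168 55 [[-75.5, 123.6], [-30.3, 160.3]]
3 0.173 306 [[-73.6, 113.7], [-31.6, 158.4]]
3 0.179 0 
3 yface 167 163.54520215661762 -0.8494013044617564
3 xface 181 -78.84104324441117 0.8486349072246296
4 0.158 39 [[-85.8, 122.1], [-43.4, 168.6]]
4 0.163 59 [[-85.5, 113.4], [-32.2, 169.2]]
4 0.168 52 [[-85.9, 123.4], [-36.6, 168.6]]
4 0.173 245 [[-85.8, 123.1], [-40.0, 169.8]]
4 0.179 145 [[-81.1, 123.1], [-38.2, 162.9]]
4 yface 126 169.42992579606818 -1.5768673715223909
```

The cap has squeezed out about 20 mm along the tool's +z and the bottle is leaning within the well's play. Most likely the fingertips sat too low and caught the shoulder's corners as they turned. I'll release, rise 1 cm and look again.

```bash
python3 -m jog '[[[0,0,0],0],[[0,0,0],0],[[0,0,0],0],[[0,0,0],0],[[0,0,0],0],[[0,-0.5,0],0],[[0,-1,0],0],[[0,-1,0],0],[[0,-1,0],0],[[0,-1,0],0]]' -1
cat > m.py <<'E'
from h import *
import sys
k=sys.argv[1]
a=np.radians(-6.0); o=np.array([.5798,-.181]); A=np.array([[np.cos(a),-np.sin(a)],[np.sin(a),np.cos(a)]])
s,e,R=state(); print("tcp",e,"local",(e[:2]-o)@A*1000,"F",s["force"],"M",s["wrist_torque"],"jaw",np.degrees(np.arctan2(R[1,0],R[0,0])),"w",s["gripper_width"],"t",s["t"])
p,d=grab("side",k);Q=cloud("side",d).reshape(-1,3);p=p.reshape(-1,3);L=(Q[:,:2]-o)@A*1000
n=(abs(L[:,0]+50)<40)&(abs(L[:,1]-137)<40)&(p.min(1)>95)
for lo,hi in((.167,.172),(.172,.179),(.179,.186),(.186,.2)):
    m=n&(Q[:,2]>lo)&(Q[:,2]<hi); print(lo,m.sum(),np.percentile(L[m],[1,99],axis=0).round(1).tolist() if m.sum() else "")
m=(Q[:,2]>.11)&(Q[:,2]<.138)&(abs(L[:,0]+50)<36)&(abs(L[:,1]-137)<38);B=L[m]
f=B[(abs(B[:,0]+52)<20)&(B[:,1]>152)];g=B[(abs(B[:,1]-137)<20)&(B[:,0]<-67)]
for w,u,v in(("yface",f[:,0]+52,f[:,1]),("xface",g[:,1]-137,g[:,0])):
    if len(u)>10: q=np.polyfit(u,v,1);print(w,len(u),q[1],np.degrees(np.arctan(q[0])))
m=n&(Q[:,2]>.167)&(Q[:,2]<.186)&(np.hypot(L[:,0]+52,L[:,1]-137)<32)
if m.sum()>50: print("cap top fit",np.linalg.lstsq(np.c_[L[m],np.ones(m.sum())],Q[m,2]*1000,rcond=None)[0],"z med",np.median(Q[m,2]))
E
python3 m.py 5
```

```text
t: 16.28
eef_pos: [0.5429, -0.0408, 0.1569]
ee_rot: [-0.671, 0.671, 0.224, -0.224]
force: [0.3, 0.4, 0.5]
gripper_width: 0.0855
tcp [ 0.5429 -0.0408  0.1569] local [-51.3104 135.6069] F [0.3082 0.4103 0.5499] M [ 0.0217 -0.0117 -0.0268] jaw 36.95380073458818 w 0.08548228390984824 t 16.2833
0.167 59 [[-71.7, 120.4], [-32.5, 163.3]]
0.172 315 [[-69.9, 112.0], [-25.4, 172.1]]
0.179 6 [[-27.0, 173.0], [-24.8, 176.3]]
0.186 11 [[-26.9, 172.9], [-14.9, 177.0]]
yface 164 160.4070930052358 -0.18124331298269308
xface 180 -75.63845216415552 -0.09849821766798193
cap top fit [  0.0684  -0.051  184.8962] z med 0.17520734767922364
```

Run:
```python
from h import *
import cv2
p,d=np.load("side5.npz")["p"],np.load("side5.npz")["d"]
cv2.imwrite("pics/c7.png",cv2.resize(p[140:240,310:430],(720,600),interpolation=2)[:,:,::-1])
a=np.radians(-6.0); o=np.array([.5798,-.181]); A=np.array([[np.cos(a),-np.sin(a)],[np.sin(a),np.cos(a)]])
for k in"35":
    z=np.load(f"side{k}.npz");Q=cloud("side",z["d"]);L=(Q[...,:2]-o)@A*1000;z0=Q[...,2]*1000
    m=((z["p"].min(2)>100)&(np.hypot(L[...,0]+50,L[...,1]-135)<30)&(z0>168)&(z0<184)).astype(np.uint8)
    nl,lab,st,ce=cv2.connectedComponentsWithStats(cv2.morphologyEx(m,cv2.MORPH_OPEN,np.ones((3,3))))
    i=1+st[1:,4].argmax(); M=cv2.erode((lab==i).astype(np.uint8),np.ones((3,3)))>0
    print(k,st[i],np.linalg.lstsq(np.c_[L[M],np.ones(M.sum())],z0[M],rcond=None)[0],L[M].mean(0),cv2.minEnclosingCircle(L[lab==i].astype(np.float32)))
    for lo,hi in((102,112),(112,122),(122,132),(132,142)):
        B=L[(z0>lo)&(z0<hi)&(abs(L[...,0]+50)<36)&(abs(L[...,1]-137)<38)]
        f=B[(abs(B[:,0]+50)<20)&(B[:,1]>152)][:,1];g=B[(abs(B[:,1]-135)<20)&(B[:,0]<-67)][:,0];print(lo,len(f),np.median(f),len(g),np.median(g))
```

```text
3 [361 179  25  18 355] [  0.0098  -0.0102 177.377 ] [-55.0131 138.7147] ((-51.40552520751953, 137.1724090576172), 24.321186065673828)
102 58 163.45154645177104 57 -79.05758957588068
112 49 163.82152935055947 59 -78.99186388703784
122 61 163.58744191248095 69 -78.92734063348638
132 84 162.2915511890272 79 -78.19989548209631
5 [361 178  25  17 347] [  0.0208  -0.0163 178.4649] [-51.4282 136.1579] ((-49.73702621459961, 132.6160430908203), 24.763643264770508)
102 52 160.49036556632393 59 -75.74916119497694
112 61 160.5994803552599 58 -75.73533319683708
122 59 160.66494632161027 67 -75.80859988406112
132 79 159.7889519938395 81 -75.08257776882206
```

View pics/c7.png

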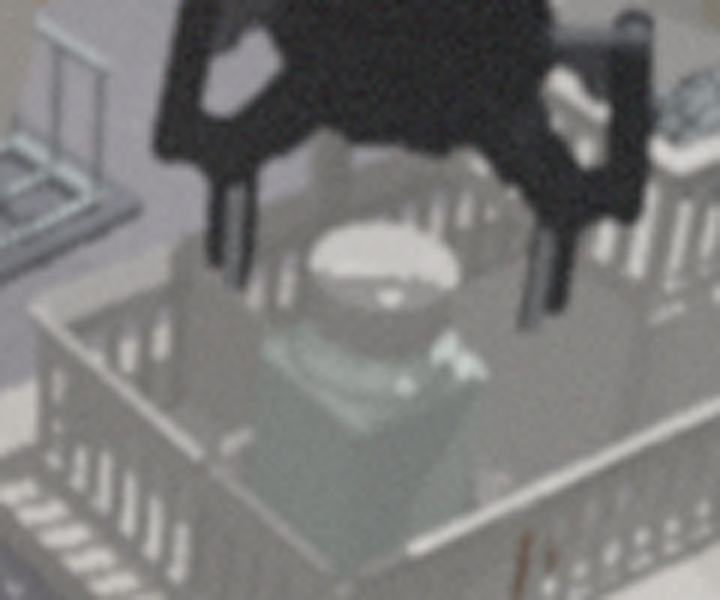

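The bottle is upright with its cap on (crop ~(385,290)). It has shifted about 3 mm into the opposite corner of its play. I'll recentre on it, keep the fingertips above the shoulder, and close.

```bash
python3 -m jog '[[[0,0,-0.3],0],[[0.03,0.1,-0.62],0],[[0.03,0.2,-0.62],0],[[0.03,0.2,-0.62],0],[[0.03,0.2,-0.62],0],[[0.03,0.2,-0.62],0],[[0.03,0.2,-0.62],0],[[0.03,0.2,-0.62],0],[[0.03,0.2,-0.62],0],[[0.03,0.2,-0.62],0]]' - && python3 -m jog '[[[0,0,0],0],[[0,0,0],0],[[0,0,0],0],[[0,0,0],0],[[0,0,0],0],[[0,0,0],0],[[0,0,0],0],[[0,0,0],0],[[0,0,0],0],[[0,0,0],0]]' 1
python3 m.py 6
```

```text
t: 17.17
eef_pos: [0.5469, -0.0455, 0.1548]
ee_rot: [-0.671, 0.671, 0.224, -0.224]
force: [-0.0, -0.6, 0.2]
gripper_width: 0.0856
t: 18.0
eef_pos: [0.5471, -0.0454, 0.155]
ee_rot: [-0.671, 0.671, 0.224, -0.224]
force: [0.5, 0.3, 4.1]
gripper_width: 0.0444
tcp [ 0.5471 -0.0454  0.155 ] local [-46.677  131.4302] F [0.4732 0.3407 4.0691] M [ 0.177  -0.2059  0.0017] jaw 36.9593736849886 w 0.044373390416254446 t 18.0
0.167 59 [[-74.4, 120.1], [-35.1, 158.6]]
0.172 323 [[-73.4, 111.8], [-27.2, 156.2]]
0.179 11 [[-77.2, 120.8], [-34.6, 159.2]]
0.186 18 [[-79.6, 112.7], [-23.5, 164.0]]
yface 168 160.2246465532967 0.4401593213708261
xface 179 -75.88165051940419 0.40675086786737186
cap top fit [  0.056   -0.0642 186.161 ] z med 0.17503831620614263
```

```bash
python3 -m jog '[[[0,0,0],-0.03],[[0,0,0],-0.06],[[0,0,0],-0.09],[[0,0,0],-0.12],[[0,0,0],-0.15],[[0,0,0],-0.18],[[0,0,0],-0.21],[[0,0,0],-0.24],[[0,0,0],-0.27],[[0,0,0],-0.27]]' -
python3 m.py 7
```

```text
t: 18.88
eef_pos: [0.5467, -0.0445, 0.1549]
ee_rot: [0.635, -0.634, -0.313, 0.313]
force: [-1.0, 2.1, 5.1]
gripper_width: 0.044
tcp [ 0.5467 -0.0445  0.1549] local [-47.2213 132.2472] F [-1.0178  2.0847  5.1464] M [ 0.7644  0.1913 -0.2188] jaw 52.53242313757894 w 0.04403377929811866 t 18.8833
0.167 63 [[-73.6, 114.6], [-25.1, 162.3]]
0.172 313 [[-71.8, 112.0], [-27.8, 159.1]]
0.179 10 [[-73.0, 113.9], [-41.7, 162.7]]
0.186 21 [[-73.2, 113.9], [-43.3, 161.3]]
yface 168 161.04163381723978 2.6619162143921407
xface 167 -77.05118929027684 -1.9937078292185624
cap top fit [  0.0554  -0.0391 182.7789] z med 0.17498140533901096
```

```bash
python3 -m jog '[[[0,0,0],-0.03],[[0,0,0],-0.06],[[0,0,0],-0.1],[[0,0,0],-0.14],[[0,0,0],-0.18],[[0,0,0],-0.22],[[0,0,0],-0.26],[[0,0,0],-0.3],[[0,0,0],-0.34],[[0,0,0],-0.34]]' -
python3 m.py 8
```

```text
t: 19.77
eef_pos: [0.5462, -0.0436, 0.155]
ee_rot: [0.573, -0.571, -0.416, 0.416]
force: [-3.8, 5.4, 7.4]
gripper_width: 0.0446
tcp [ 0.5462 -0.0436  0.155 ] local [-47.8229 133.1622] F [-3.8484  5.4402  7.3777] M [ 1.1267  0.654  -0.3519] jaw 72.07642340182052 w 0.04459215322884229 t 19.7667
0.167 57 [[-73.2, 109.5], [-53.6, 164.1]]
0.172 286 [[-72.3, 109.9], [-29.3, 162.4]]
0.179 10 [[-65.9, 109.1], [-51.1, 163.9]]
0.186 18 [[-66.7, 108.0], [-52.8, 164.9]]
yface 189 161.7547173855144 4.954152792682191
xface 168 -78.13843296686986 -4.20996316350397
cap top fit [  0.0681  -0.0131 180.1435] z med 0.1750774902643195
```

```bash
python3 -m jog '[[[0,0,0],-0.03],[[0,0,0],-0.06],[[0,0,0],-0.1],[[0,0,0],-0.13],[[0,0,0],-0.16],[[0,0,0],-0.18],[[0,-0.15,0],-0.18],[[0,-0.3,0],-0.18],[[0,-0.45,0],-0.18],[[0,-0.6,0],-0.18]]' -
python3 m.py 9
python3 - <<'E'
from h import *
z=np.load("side9.npz")
cv2.imwrite("pics/c9.png",cv2.resize(z["p"][140:240,310:430],(720,600),interpolation=2)[:,:,::-1])
E
```

```text
t: 20.65
eef_pos: [0.5463, -0.046, 0.1603]
ee_rot: [0.533, -0.533, -0.464, 0.465]
force: [-1.7, 0.5, -2.0]
gripper_width: 0.0443
tcp [ 0.5463 -0.046   0.1603] local [-47.4457 130.7623] F [-1.6614  0.5159 -1.9651] M [0.2522 0.1744 0.0158] jaw 82.17802664276593 w 0.044309196998563484 t 20.65
0.167 47 [[-73.8, 103.7], [-48.3, 163.2]]
0.172 79 [[-72.9, 104.4], [-41.9, 166.9]]
0.179 237 [[-72.3, 105.3], [-31.4, 160.4]]
0.186 22 [[-60.5, 103.8], [-42.3, 161.2]]
yface 187 160.6552092463412 4.528111997903516
xface 172 -77.74914747660085 -2.7909400359847334
cap top fit [  0.1353  -0.086  197.7004] z med 0.18014933866742566
```

View pics/c9.png

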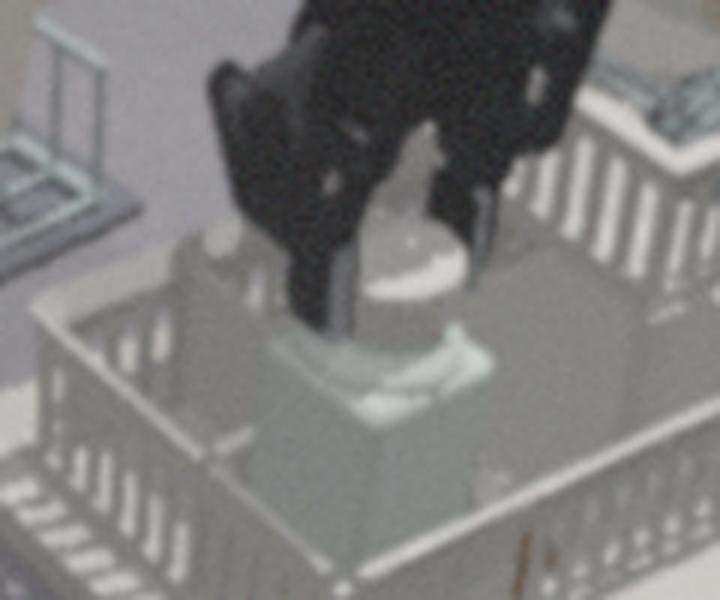

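Run:
```python
from h import *
a=np.radians(-6.0); o=np.array([.5798,-.181]); A=np.array([[np.cos(a),-np.sin(a)],[np.sin(a),np.cos(a)]])
for k in"35789":
    Q=cloud("side",np.load(f"side{k}.npz")["d"]);L=(Q[...,:2]-o)@A*1000;z=Q[...,2]*1000
    r=[]
    for lo in range(136,160,2):
        B=L[(z>lo)&(z<lo+3)&(abs(L[...,0]+52)<22)&(abs(L[...,1]-137)<38)]; r.append((lo,round(float(np.percentile(B[:,1],90)),1)))
    print(k,r)
```

```text
3 [(136, 164.3), (138, 163.3), (140, 162.8), (142, 161.5), (144, 161.3), (146, 160.3), (148, 158.2), (150, 156.8), (152, 153.7), (154, 152.9), (156, 158.1), (158, 158.0)]
5 [(136, 161.1), (138, 161.1), (140, 159.7), (142, 159.5), (144, 158.5), (146, 157.5), (148, 155.0), (150, 154.8), (152, 152.7), (154, 152.3), (156, 154.3), (158, 155.2)]
7 [(136, 162.1), (138, 161.4), (140, 159.8), (142, 159.1), (144, 158.7), (146, 157.8), (148, 155.9), (150, 153.9), (152, 152.7), (154, 155.5), (156, 157.2), (158, 159.5)]
8 [(136, 163.5), (138, 162.9), (140, 162.0), (142, 160.3), (144, 159.9), (146, 158.8), (148, 157.4), (150, 155.5), (152, 154.1), (154, 151.1), (156, 161.1), (158, 159.9)]
9 [(136, 161.2), (138, 161.1), (140, 161.0), (142, 160.1), (144, 160.1), (146, 159.8), (148, 158.7), (150, 156.6), (152, 154.1), (154, 153.0), (156, 150.4), (158, 149.3)]
```

The bottle's shoulder rose about 4 mm with the cap, so the threads aren't free yet. About 41° of turn on this grip, plus whatever the first slipping grip gave, puts it under 57°. I'll seat it again and turn a further 30°.

```bash
python3 -m jog '[[[0,0.2,0],0],[[0,0.4,0],0],[[0,0.6,0],0],[[0,0.62,0],0],[[0,0.62,0],-0.03],[[0,0.62,0],-0.06],[[0,0.62,0],-0.09],[[0,0.62,0],-0.12],[[0,0.62,0],-0.16],[[0,0.62,0],-0.2]]' -
python3 m.py 10
```

```text
t: 21.53
eef_pos: [0.5471, -0.0434, 0.1553]
ee_rot: [-0.483, 0.483, 0.517, -0.515]
force: [-3.0, 6.1, 6.6]
gripper_width: 0.0443
tcp [ 0.5471 -0.0434  0.1553] local [-46.8864 133.3946] F [-2.9649  6.1151  6.5846] M [ 1.4248  0.6783 -0.5355] jaw 93.81175095980502 w 0.044342293155336554 t 21.5333
0.167 43 [[-72.6, 104.7], [-54.7, 159.9]]
0.172 228 [[-72.2, 105.0], [-33.4, 160.4]]
0.179 15 [[-63.5, 104.8], [-46.5, 171.2]]
0.186 14 [[-64.9, 104.2], [-47.6, 168.4]]
yface 184 162.06444474862639 6.415485284773243
xface 162 -78.02742208719027 -4.602386120215182
cap top fit [  0.102    0.0325 176.5863] z med 0.17549973875374236
```

```bash
python3 -m jog '[[[0,0,0],-0.04],[[0,0,0],-0.08],[[0,0,0],-0.12],[[0,0,0],-0.16],[[0,0,0],-0.2],[[0,0,0],-0.24],[[0,0,0],-0.28],[[0,0,0],-0.32],[[0,0,0],-0.32],[[0,0,0],-0.32]]' -
python3 m.py 11
```

```text
t: 22.42
eef_pos: [0.5471, -0.0433, 0.1553]
ee_rot: [-0.395, 0.395, 0.588, -0.585]
force: [-3.7, 6.3, 6.3]
gripper_width: 0.044
tcp [ 0.5471 -0.0433  0.1553] local [-46.9077 133.5064] F [-3.692   6.2914  6.3426] M [ 1.4165  0.7082 -0.3262] jaw 112.07892126277271 w 0.04402163448132349 t 22.4167
0.167 30 [[-73.1, 107.8], [-37.8, 161.2]]
0.172 159 [[-72.6, 104.2], [-38.6, 159.1]]
0.179 11 [[-70.8, 112.3], [-48.3, 165.2]]
0.186 11 [[-72.0, 100.3], [-40.9, 155.2]]
yface 185 161.93403405704748 5.266698728466319
xface 169 -77.97508409647264 -5.1038959369251335
cap top fit [  0.0777   0.022  176.894 ] z med 0.1754767808585413
```

```bash
cat > sh.py <<'E'
from h import *
import sys
a=np.radians(-6.0); o=np.array([.5798,-.181]); A=np.array([[np.cos(a),-np.sin(a)],[np.sin(a),np.cos(a)]])
for k in sys.argv[1:]:
    Q=cloud("side",np.load(f"side{k}.npz")["d"]);L=(Q[...,:2]-o)@A*1000;z=Q[...,2]*1000;r=[]
    for lo in range(136,190,3):
        B=L[(z>lo)&(z<lo+3)&(abs(L[...,0]+52)<22)&(abs(L[...,1]-137)<38)]; r.append((lo,len(B),round(float(np.percentile(B[:,1],90)),1) if len(B) else 0))
    print(k,r)
E
python3 -m jog '[[[0,-0.1,0],0],[[0,-0.2,0],0],[[0,-0.3,0],0],[[0,-0.4,0],0],[[0,-0.5,0],0],[[0,-0.6,0],0],[[0,-0.7,0],0],[[0,-0.8,0],0],[[0,-0.8,0],0],[[0,-0.8,0],0]]' -
python3 m.py 12; python3 sh.py 11 12
```

```text
t: 23.3
eef_pos: [0.547, -0.0457, 0.1627]
ee_rot: [0.395, -0.396, -0.586, 0.586]
force: [-0.3, 0.6, -0.4]
gripper_width: 0.044
tcp [ 0.547  -0.0457  0.1627] local [-46.7947 131.1195] F [-0.2805  0.598  -0.3716] M [-0.0051  0.0355  0.0309] jaw 112.00342625350511 w 0.044045038767950635 t 23.3
0.167 32 [[-72.4, 119.6], [-38.8, 161.8]]
0.172 51 [[-72.2, 108.9], [-35.7, 161.2]]
0.179 157 [[-71.9, 107.2], [-38.1, 157.3]]
0.186 20 [[-71.3, 98.7], [-41.7, 160.5]]
yface 184 160.45070042914674 3.7236302765330023
xface 183 -77.19190196341758 -1.8045708141438956
cap top fit [  0.1142  -0.1532 206.4628] z med 0.18192209492352235
11 [(136, 33, 164.1), (139, 40, 160.5), (142, 64, 161.3), (145, 46, 158.7), (148, 63, 158.3), (151, 40, 153.9), (154, 6, 158.8), (157, 13, 162.4), (160, 24, 160.1), (163, 25, 163.0), (166, 32, 165.5), (169, 34, 164.5), (172, 58, 163.1), (175, 119, 159.1), (178, 27, 165.4), (181, 27, 165.8), (184, 24, 165.0), (187, 20, 165.8)]
12 [(136, 26, 161.2), (139, 41, 160.6), (142, 64, 159.5), (145, 49, 158.1), (148, 68, 156.2), (151, 70, 153.7), (154, 31, 150.9), (157, 12, 142.9), (160, 2, 137.4), (163, 13, 159.5), (166, 21, 156.2), (169, 22, 160.7), (172, 32, 160.2), (175, 32, 162.9), (178, 39, 162.5), (181, 122, 151.5), (184, 50, 162.2), (187, 32, 165.1)]
```

Free: the cap is up 7 mm, the load is just the cap, and the bottle stayed down. Lifting straight to about 25 mm above the mouth.

```bash
python3 -m jog '[[[0,-0.3,0],0],[[0,-0.7,0],0],[[0,-1.1,0],0],[[0,-1.5,0],0],[[0,-1.9,0],0],[[0,-2.3,0],0],[[0,-2.6,0],0],[[0,-2.9,0],0],[[0,-3.1,0],0],[[0,-3.1,0],0]]' - && python3 -m jog '[[[0,0,0],0],[[0,0,0],0],[[0,0,0],0],[[0,0,0],0],[[0,0,0],0],[[0,0,0],0],[[0,0,0],0],[[0,0,0],0],[[0,0,0],0],[[0,0,0],0]]' -
python3 m.py 13
python3 - <<'E'
from h import *
a=np.radians(-6.0); o=np.array([.5798,-.181]); A=np.array([[np.cos(a),-np.sin(a)],[np.sin(a),np.cos(a)]])
t,_=grab("top","13")
z=np.load("side13.npz");Q=cloud("side",z["d"]);L=(Q[...,:2]-o)@A*1000;zz=Q[...,2]*1000
near=np.hypot(L[...,0]+49,L[...,1]-134)<30
lt=z["p"].min(2)>95
m=near&lt&(zz>185); print("cap z pct",np.percentile(zz[m],[1,5,50,95,99]))
m=near&lt&(zz>160)&(zz<185); print("mouth z",np.percentile(zz[m],[50,90,98]),L[m].mean(0))
for lo in(30,60,100,120):
    B=L[(zz>lo)&(zz<lo+15)&near];print(lo,len(B),np.percentile(B,[1,99],axis=0).round(1).tolist())
cv2.imwrite("pics/c13.png",np.hstack([cv2.resize(z["p"][100:250,290:440],(400,400),interpolation=2),cv2.resize(t[150:350,150:550],(400,200)).repeat(2,0)])[:,:,::-1])
E
```

```text
t: 24.18
eef_pos: [0.5471, -0.0455, 0.194]
ee_rot: [-0.395, 0.396, 0.586, -0.586]
force: [-0.1, -0.1, -0.6]
gripper_width: 0.0439
t: 25.02
eef_pos: [0.5469, -0.0455, 0.1936]
ee_rot: [0.395, -0.395, -0.586, 0.586]
force: [-0.3, 0.5, -0.0]
gripper_width: 0.0442
tcp [ 0.5469 -0.0455  0.1936] local [-46.9137 131.3244] F [-0.2836  0.4605 -0.0408] M [ 0.0687 -0.0264 -0.021 ] jaw 112.01629066051545 w 0.0442417826430689 t 25.0167
0.167 72 [[-70.5, 120.9], [-36.2, 153.3]]
0.172 15 [[-66.0, 122.6], [-40.2, 152.1]]
0.179 0 
0.186 32 [[-72.4, 116.0], [-37.1, 161.0]]
yface 180 164.5767649127675 3.4613271846845355
xface 169 -78.01131554290511 -3.533385085954284
cap top fit [  0.0563  -0.0407 179.2758] z med 0.17106916269817063
cap z pct [196.6552 198.2263 213.7868 372.9908 374.3949]
mouth z [167.264  171.8914 172.9088] [-56.5425 142.2642]Traceback (most recent call last):
  File "<stdin>", line 10, in <module>
    return _quantile_unchecked(
        a, q, axis, out, overwrite_input, method, keepdims, weights)
    return _ureduce(a,
                    func=_quantile_ureduce_func,
    ...<5 lines>...
                    overwrite_input=overwrite_input,
                    method=method)
    r = func(a, **kwargs)
    result = _quantile(arr,
                       quantiles=q,
    ...<2 lines>...
                       out=out,
                       weights=wgt)
    slices_having_nans = np.isnan(arr[-1, ...])
                                  ~~~^^^^^^^^^
IndexError: index -1 is out of bounds for axis 0 with size 0
```

```bash
python3 -m jog '[[[0.1,0,0],0],[[0.2,0,0],0],[[0.3,0,0],0],[[0.4,0,0],0],[[0.45,0,0],0],[[0.45,0,0],0],[[0.45,0,0],0],[[0.45,0,0],0],[[0.45,0,0],0],[[0.45,0,0],0]]' -
python3 m.py 14 | head -1
python3 - <<'E'
from h import *
a=np.radians(-6.0); o=np.array([.5798,-.181]); A=np.array([[np.cos(a),-np.sin(a)],[np.sin(a),np.cos(a)]])
t,d=grab("top","14"); t0=np.load("top0.npz")
z=np.load("side14.npz");Q=cloud("side",z["d"]);L=(Q[...,:2]-o)@A*1000;zz=Q[...,2]*1000
for lo in(105,115,125):
    B=L[(zz>lo)&(zz<lo+10)&(abs(L[...,0]+50)<36)&(abs(L[...,1]-137)<38)]
    print(lo,np.median(B[(abs(B[:,0]+50)<20)&(B[:,1]>152)][:,1]),np.median(B[(abs(B[:,1]-136)<20)&(B[:,0]<-67)][:,0]))
near=np.hypot(L[...,0]+50,L[...,1]-136)<35
m=near&(z["p"].min(2)>95)&(zz>192)&(zz<222); print("cap",np.percentile(zz[m],[1,50,99]),np.percentile(L[m],[1,99],axis=0))
m=near&(z["p"].min(2)>95)&(zz>165)&(zz<180); print("mouth",np.percentile(zz[m],[50,98]),np.percentile(L[m],[1,99],axis=0))
cv2.imwrite("pics/c14.png",np.hstack([cv2.resize(z["p"][90:250,280:440],(400,400),interpolation=2),cv2.resize(t[130:350,150:550],(400,400))])[:,:,::-1])
E
```

```text
t: 25.95
eef_pos: [0.5452, -0.0414, 0.1936]
ee_rot: [0.395, -0.395, -0.586, 0.586]
force: [-0.1, 0.2, -0.4]
gripper_width: 0.0443
tcp [ 0.5452 -0.0414  0.1936] local [-48.9956 135.2178] F [-0.1446  0.2441 -0.3537] M [-0.0023  0.0561 -0.0076] jaw 112.00609195760144 w 0.044261187439443385 t 25.95
105 164.6840723258791 -77.83561963128784
115 164.7652737974426 -78.04110743507569
125 164.6913820673312 -77.96560445630327
cap [196.6173 212.7276 219.2706] [[-75.2061 108.0837]
 [-38.5763 166.2341]]
mouth [169.4656 173.1537] [[-69.7181 119.5153]
 [-33.0049 153.2718]]
```

View pics/c14.png

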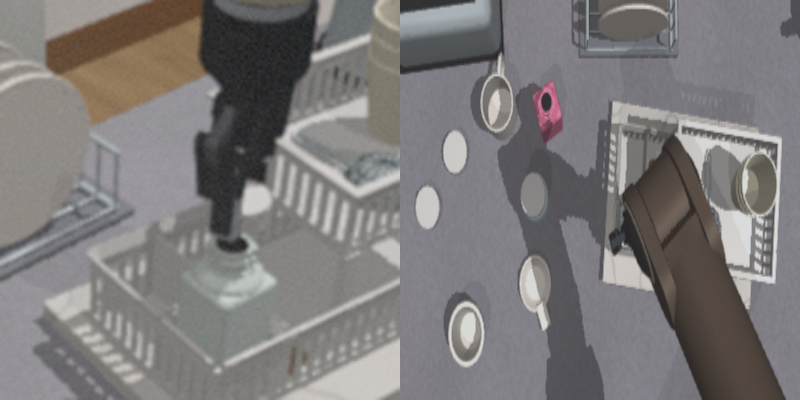

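The left crop shows the bottle upright in the well with its mouth open at about (240,245), and the cap held between the fingers just above it. The right crop shows the other things where they were. Handing in.

```bash
python3 -c "
from station import env
print(env.sign_off())"
```

```text
the job is handed in; nothing more can be done
None
```

I stood the bottle in the well, unscrewed its cap, lifted the cap straight off and handed the job in at about 26 s of the 45 s allowed.

**Last checks**
- **Bottle:** it stands upright in the well. Its mouth is at z 0.173 as expected, its faces are vertical, and it is turned about 3.5° within its play.
- **Cap:** it is held level, with its lower edge roughly 24 mm above the mouth. The tool force is about 0.4 N, so it appears to touch nothing else.
- **Other things:** by eye, those visible in the final pictures are where they were. The arm hid the pestle and part of the strainer from the top camera, and I did not measure any of them again.

**What went wrong along the way**
- **First twist:** I gripped the cap too low. It slipped out of the jaws and the bottle leaned inside the well, then righted itself when I opened the gripper. I gripped again 8 mm higher.
- **First lift:** after about 41° on the new grip, a 5 mm test lift brought the bottle up about 4 mm with the cap. I set it back down and turned further.
- **Second lift:** after about 70° relative to the bottle, not counting any turn from the slipped grip, the cap came off cleanly and the bottle stayed down.

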